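# Put the round biscuit stamp away in the sliding-cover box

### The arm

A 6-joint arm with a two-finger parallel gripper is mounted at the origin on the work surface. World frame = base frame: x ahead of the robot, y to its left, z up, the work surface at z = 0. Lengths are in m, angles in rad, forces in N, time in s.
With the tool pointing down it reaches from about 0.25 to 0.8 m from the base axis. Payload 3.9 kg.
Tool frame: the origin (TCP) lies between the finger pads; the fingertips stand 8 mm ahead of it and the grasp point (between the pads) lies 11 mm behind it; z points along the fingers, x is the direction in which the jaws open and shut, and the axes are right-handed (so a half turn about z gives the same grasp; the last joint's range is limited). The gripper opens to 85 mm and grips with 20 to 120 N. Pads are 22 mm wide; open, the fingers measure 114 mm over their backs; the gripper's body (76 mm by 85 mm) begins 54 mm behind the grasp point. The pads swing forward as they close: fully open they stand 13 mm farther back than shut.
Start: joints at [1.344, 0.26, -0.138, 1.173, 0, 1.571], TCP at [0.118, 0.512, 0.239] pointing down, gripper open.
Joint ranges: [-2.78, 2.78], [-0.83, 1.72], [-1.28, 1.37], [-1.9, 2.12], [-1.57, 1.48], [-3.14, 3.14]. Speed limits (rad/s): [2.57, 2.57, 3.14, 3.14, 3.14, 3.14].

### API

Orientations are given as a unit quaternion [x, y, z, w].
In Python, from station import r, eyes, job gives the robot as it stands. The module is installed in compiled form; this text tells all that it offers.
- The arm moves only by the tool jog_arm, never from a script. Its argument "deltas" is one flat list of numbers, 7 for each row, row after row: the shift along the world's x, y, z normalised to -1 to 1, where 1 is 0.04 m, then the turn, a rotation vector about the world's x, y, z normalised to -1 to 1, where 1 is 0.08 rad, then the closure in counts, from 0 (fully open) to 255 (shut). A call has exactly 5 rows; each row shifts and turns the commanded pose from where the row before left it; what a row does not reach is not made up. A row lasts 1/8 s, in which the tool goes at most 62.5 mm and 10.7 degrees, less where a joint would pass 70% of its speed; a pose out of reach is approached as far as the arm can. A call with a number of a shift or a turn outside -1 to 1 is refused whole. A call with a gripper value outside its range is refused whole. The fingers move at their own pace and stop on an object; "squeeze" is the grip in N (left out, the last holds). Time passes only in rows, so rows that do not move let the fingers close, or fill a call up. It gives the time, the measured TCP pose, the force and the opening at its end, in the units of the state.
- r.get_obs(): the state, without advancing time (a new reading comes with each control period).
- eyes.get_image(name): name is "side" or "top" or "wrist"; returns (picture, depth): 420x560x3 uint8, red, green, blue; 420x560 float32, m along the optical axis (not along the pixel's ray), 0 where there is no reading.
- eyes.camera_info(name): a dict with "intrinsics" (3x3 intrinsics, pixels), "cam_to_world" (4x4, takes a point from camera to world coordinates). Camera axes: x right, y down, z forward; pixel columns grow to the right and rows downward; lengths in m; the calibration is good to about 2 mm. A picture is of the moment at which its call begins: read the wrist's pose just before it. camera_info takes no time and is no camera call; for the wrist camera it gives the pose at the moment of the call.
- job.job_done(): hands the job in, once; it reports no verdict.
The state is a dict: "clock": time; "qpos": joint angles; "dq": joint speeds; "effort": joint torques, N m; "eef_pos": TCP position; "tool_rot": TCP orientation; "wrist_force": force on the tool from outside, world axes, zero at the start; "torque": the same for the moment, N m; "width": finger opening in m.
Only numpy, scipy, OpenCV 4.12 (cv2) and the standard library are available. Lean on these libraries where they do the work, as an engineer would, in place of code of your own. Each camera call takes 0.05 s, during which the arm holds its last target. There are 200 camera calls.

### The job

Baking is over: slide back the cover of the wooden box, stand the round-footed biscuit stamp upright on the floor of the box (set it down, do not drop it), let go, and slide the cover fully shut again. Leave the square-footed stamp where it stands.

Things in the scene. Friction and masses are not known exactly. Their poses are not given: they have to be found in the camera images.
- box: Fixed light-wood box, 150 (its x) by 220 (its y) by 77 mm high. Origin: centre of its underside, on the counter. Side walls 8, end walls 6, floor 6 mm thick; inside 134 x 208 mm, mouth 120 mm wide in x between two lips over the cover's edges. The flat cover (underside 66, top 72 mm above the counter) slides along the box's +y and, shut, covers the whole mouth.
- cover (a joint): How far the cover is slid back to the box's +y, m: 0 shut, 0.14 end stop (mouth then open from y = -104 to +36 mm, box frame). Starts up to 25 mm ajar, stays where left, slides with about 2 N. On the cover stands a wooden grip bar, 60 mm in x, 16 mm in y, its top 104 mm and foot 72 mm above the counter; centre at x = 0, y = -30 mm (box frame) when shut, moving with the cover.
- round_stamp: Loose biscuit stamp of turned light wood, about 70 g: a round foot 52 mm in diameter and 10 mm thick, with a plain upright round handle 26 mm in diameter on its middle, 50 mm tall in all. Stands upright on the counter. Origin: centre of the foot's underside; z up along the handle.
- square_stamp: The other stamp, to be left alone: same wood and handle (26 mm in diameter, 50 mm tall in all), but a square foot, 48 mm by 48 mm by 10 mm. Loose, standing on the counter. Origin: centre of the foot's underside; z up.
There are look-alikes about, which are no part of the job. What is shaped like the round_stamp but purple is not meant.

How it is judged:
By the outcome, as a careful person would: the job done as asked, in the order asked, and still so for the second after the job is handed in, with the robot touching nothing.
It also fails if it takes over 58 s, if anything falls off the work surface, if the arm or the gripper's body presses on something with over 40 N, if the wrist force passes 120 N, or if a joint passes its speed limit or range.

## Working session

There is one attempt and no reset: what is moved stays moved. The work goes in short steps, Python scripts to look and compute and a tool call to move; the robot and the scene stay as the last step left them, time stands still between calls to the robot, and variables do not carry over. Pictures are saved under pics/ and viewed, about 8 in all and at most 12, crops included, and the job is handed in when it is done.

Besides the shell and the picture viewer there is one more tool, called after "Call:" as name(argument=value, ...), one argument or row to a line, values as JSON. jog_arm: Moves the arm, as the interface text tells. Its arguments: {"type":"object","properties":{"deltas":{"type":"array","items":{"type":"number"}},"squeeze":{"type":"number"}},"required":["deltas"]}

```bash
mkdir -p pics; cat > h.py <<'E'
import numpy as np, cv2
from station import r, eyes, job
def snap(n,f):
    im,d=eyes.get_image(n); cv2.imwrite(f'pics/{f}.png',im[:,:,::-1]); np.savez(f'pics/{f}.npz',d=d,K=eyes.camera_info(n)['intrinsics'],T=eyes.camera_info(n)['cam_to_world']); return im,d
def pt(f,u,v,w=1):
    z=np.load(f'pics/{f}.npz'); d=z['d'][v-w:v+w+1,u-w:u+w+1]; d=np.median(d[d>0]) if (d>0).any() else np.nan
    K=z['K'];p=np.array([(u-K[0,2])/K[0,0]*d,(v-K[1,2])/K[1,1]*d,d,1]);return (z['T']@p)[:3].round(4)
def ray(f,u,v,h):
    z=np.load(f'pics/{f}.npz');K=z['K'];T=z['T'];q=T[:3,:3]@np.array([(u-K[0,2])/K[0,0],(v-K[1,2])/K[1,1],1]);o=T[:3,3];return (o+q*(h-o[2])/q[2]).round(4)
E
python3 - <<'E'
from h import *
for n in ('top','side'): snap(n,n+'1'); print(n,eyes.camera_info(n)['cam_to_world'].round(3).tolist())
a=cv2.imread('pics/top1.png');cv2.imwrite('pics/top1b.png',cv2.resize(a,(800,600)))
print(r.get_obs())
E
```

```text
top [[-0.027, -0.998, 0.065, 0.442], [-1.0, 0.027, 0.005, -0.128], [-0.006, -0.064, -0.998, 1.001], [0.0, 0.0, 0.0, 1.0]]
side [[-0.824, -0.335, 0.457, 0.12], [-0.566, 0.457, -0.686, 0.39], [0.021, -0.824, -0.567, 0.507], [0.0, 0.0, 0.0, 1.0]]
{'clock': 0.1, 'qpos': array([ 1.34403494e+00,  2.60643776e-01, -1.39242004e-01,  1.17268313e+00,
        4.55102226e-06,  1.57078810e+00]), 'dq': array([ 0.00023234, -0.0004775 ,  0.00399062,  0.00050864, -0.00198062,
        0.00082703]), 'effort': array([-5.19744299e-04, -4.06508374e+01,  2.54527760e+01,  1.00848038e-02,
        6.37561513e-06,  1.72823889e-05]), 'eef_pos': array([0.1178978 , 0.51098417, 0.23853403]), 'tool_rot': array([ 7.82564385e-01,  6.22569031e-01, -6.95002295e-04,  5.49991947e-04]), 'wrist_force': array([-0.20594043,  0.05624436,  0.35642179]), 'torque': array([-0.05161081,  0.03422879, -0.01940999]), 'width': 0.08529133220114556}
```

View pics/top1.png

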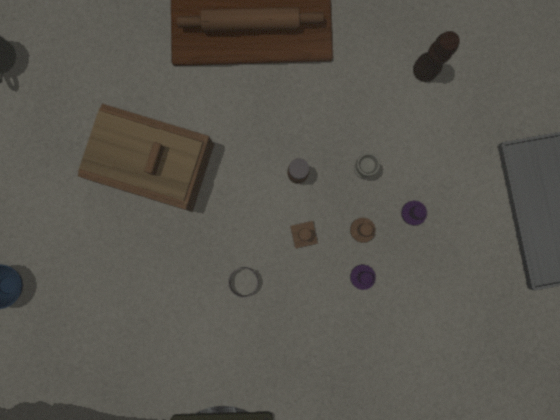

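View pics/side1.png

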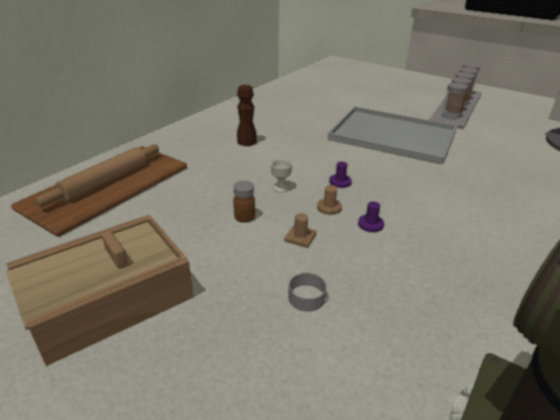

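```bash
python3 - <<'E'
from h import *
a=cv2.imread('pics/top1.png')
b=cv2.convertScaleAbs(cv2.resize(a[95:215,70:220],(750,600),interpolation=cv2.INTER_CUBIC),alpha=1.6)
cv2.imwrite('pics/boxc.png',b)
for n,l in (('top1',[(363,230),(366,230),(305,235),(153,158),(145,157),(120,130),(180,180)]),('side1',[(330,191),(301,219),(116,237)])):
    for u,v in l: print(n,u,v,pt(n,u,v), ray(n,u,v,0.05),ray(n,u,v,.072))
E
```

```text
top1 363 230 [ 0.4627 -0.2911  0.0509] [ 0.4627 -0.2912  0.05  ] [ 0.4622 -0.2875  0.072 ]
top1 366 230 [ 0.4625 -0.2969  0.0514] [ 0.4625 -0.2971  0.05  ] [ 0.4621 -0.2932  0.072 ]
top1 305 235 [ 0.4559 -0.1769  0.051 ] [ 0.4559 -0.1769  0.05  ] [ 0.4556 -0.1758  0.072 ]
top1 153 158 [0.6071 0.1066 0.1045] [0.6171 0.1209 0.05  ] [0.6131 0.1151 0.072 ]
top1 145 157 [0.6153 0.1305 0.0727] [0.6196 0.1368 0.05  ] [0.6155 0.1307 0.072 ]
top1 120 130 [0.6699 0.1789 0.0726] [0.6755 0.1864 0.05  ] [0.6701 0.1791 0.072 ]
top1 180 180 [0.5684 0.0629 0.0734] [0.5715 0.0677 0.05  ] [0.5686 0.0632 0.072 ]
side1 330 191 [ 0.4572 -0.2885  0.0483] [ 0.456 -0.286  0.05 ] [ 0.4398 -0.2535  0.072 ]
side1 301 219 [ 0.4511 -0.1707  0.0494] [ 0.4507 -0.1699  0.05  ] [ 0.4347 -0.143   0.072 ]
side1 116 237 [0.6482 0.0743 0.0714] [0.6742 0.0588 0.05  ] [0.6475 0.0747 0.072 ]
```

View pics/boxc.png

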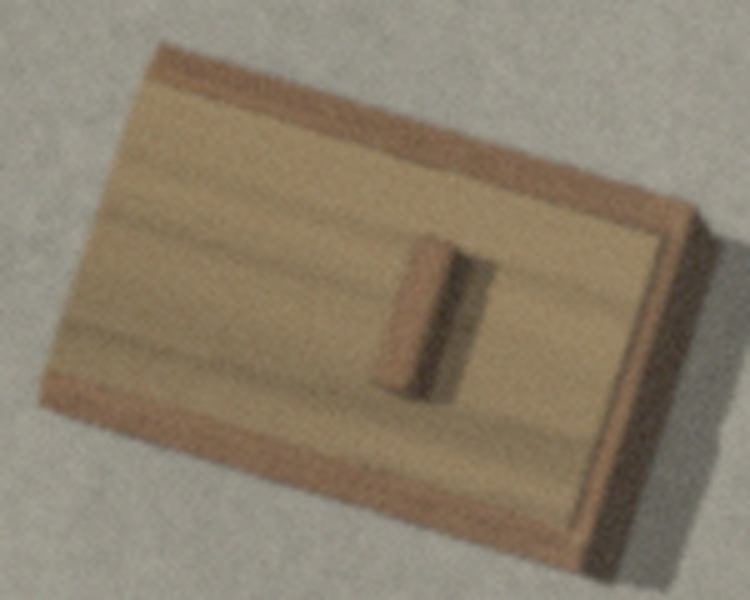

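```bash
python3 - <<'E'
from h import *
from scipy.spatial.transform import Rotation as R
c=lambda u,v,h: ray('top1',70+u/5-.4,95+v/5-.4,h)
TL,TR,BR,BL=[c(*p,.077) for p in [(160,45),(690,205),(582,572),(40,405)]]
print(TL,TR,BR,BL, [np.linalg.norm(a-b) for a,b in ((TL,TR),(TR,BR),(BR,BL),(BL,TL))])
C=(TL+TR+BR+BL)/4; y=TL-TR+BL-BR; y/=np.linalg.norm(y); x=np.array([y[1],-y[0],0]); print('C',C,'y',y,'x',x,np.degrees(np.arctan2(y[1],y[0])))
b=[c(*p,.104) for p in [(420,238),(455,242),(408,388),(373,382)]]; B=sum(b)/4
print('bar',B,'in box',(B-C)@x,(B-C)@y, [(q-C)@x for q in b],[(q-C)@y for q in b])
e=c(618,380,.072); print('cover edge',(e-C)@y)
print(C-.06*y)
T=eyes.camera_info('wrist');o=r.get_obs(); print(T['cam_to_world'].round(3)[:3].tolist(), R.from_quat(o['tool_rot']).as_matrix().round(3).tolist())
# cylinder top fit of round stamp by depth
for n in('top1','side1'):
  z=np.load(f'pics/{n}.npz');d=z['d'];v,u=np.mgrid[:420,:560];K=z['K']
  P=np.stack([(u-K[0,2])/K[0,0]*d,(v-K[1,2])/K[1,1]*d,d],-1)@z['T'][:3,:3].T+z['T'][:3,3]
  for s in ((.46,-.29),(.455,-.175)):
    m=(np.hypot(P[...,0]-s[0],P[...,1]-s[1])<.03)&(P[...,2]>.04); q=P[m]; print(n,m.sum(),(q.min(0)+q.max(0))/2,q.mean(0),np.ptp(q,axis=0))
E
```

```text
[0.7221 0.2131 0.077 ] [0.6531 0.0074 0.077 ] [0.5115 0.0514 0.077 ] [0.5819 0.2601 0.077 ] [np.float64(0.2169642597295693), np.float64(0.1482786565895443), np.float64(0.22025405785138216), np.float64(0.14786831979839357)]
C [0.61715 0.133   0.077  ] y [0.31883397 0.94781058 0.        ] x [ 0.94781058 -0.31883397  0.        ] 71.40757727723212
bar [0.608975 0.10785  0.104   ] in box 0.00027032271446590574 -0.02644390384625619 [np.float64(0.027835303048656782), np.float64(0.030211187889445563), np.float64(-0.027626391323981966), np.float64(-0.02933880875625697)] [np.float64(-0.019861732154810647), np.float64(-0.03288383533453204), np.float64(-0.033137667425668496), np.float64(-0.019892380470013654)]
cover edge -0.10057338408559421
[0.59801996 0.07613136 0.077     ]
[[0.224, 0.933, 0.281, 0.046], [0.975, -0.214, -0.066, 0.528], [-0.001, 0.289, -0.957, 0.373]] [[0.225, 0.974, -0.0], [0.974, -0.225, -0.002], [-0.002, -0.0, -1.0]]
top1 140 [ 0.46457482 -0.29726552  0.04714229] [ 0.46425872 -0.29670534  0.04976576] [0.02384205 0.02432388 0.01421698]
top1 132 [ 0.45790176 -0.17700188  0.05040451] [ 0.45811542 -0.17640106  0.05034386] [0.02367321 0.0239276  0.00904854]
side1 114 [ 0.46203134 -0.29735118  0.0460491 ] [ 0.46023824 -0.29390919  0.047346  ] [0.02587307 0.02519743 0.01199196]
side1 137 [ 0.45538636 -0.17643336  0.04608494] [ 0.45422532 -0.17386121  0.04768286] [0.02512947 0.02479477 0.01196087]
```

Call:
jog_arm(
  deltas=[0.82,-0.67,-0.05,0,0,-0.08,110,0.82,-0.67,-0.05,0,0,-0.08,110,0.82,-0.67,-0.05,0,0,-0.08,110,0.82,-0.67,-0.05,0,0,-0.08,110,0.82,-0.67,-0.05,0,0,-0.08,110],
  squeeze=25,
)

```text
clock: 0.72
eef_pos: [0.2828, 0.3764, 0.2289]
tool_rot: [0.792, 0.61, -0.0, 0.0]
wrist_force: [-0.7, 1.2, -0.6]
width: 0.0485
```

Call:
jog_arm(
  deltas=[0.82,-0.67,-0.05,0,0,-0.08,110,0.82,-0.67,-0.05,0,0,-0.08,110,0.82,-0.67,-0.05,0,0,-0.08,110,0.82,-0.67,-0.05,0,0,-0.08,110,0.82,-0.67,-0.05,0,0,-0.08,110],
)

```text
clock: 1.35
eef_pos: [0.4468, 0.2424, 0.2189]
tool_rot: [0.802, 0.597, -0.0, -0.0]
wrist_force: [0.0, 0.6, 0.3]
width: 0.0487
```

Call:
jog_arm(
  deltas=[0.82,-0.67,-0.05,0,0,-0.08,110,0.82,-0.67,-0.05,0,0,-0.08,110,0.82,-0.67,-0.05,0,0,-0.08,110,0.82,-0.67,-0.05,0,0,-0.08,110,0.82,-0.67,-0.05,0,0,-0.08,110],
)

```text
clock: 1.98
eef_pos: [0.6107, 0.1085, 0.2086]
tool_rot: [0.812, 0.584, -0.0, -0.0]
wrist_force: [0.3, 0.7, 1.2]
width: 0.0488
```

```bash
python3 - <<'E'
from h import *
im,d=snap('wrist','w1')
z=np.load('pics/w1.npz');v,u=np.mgrid[:420,:560];K=z['K']
P=np.stack([(u-K[0,2])/K[0,0]*d,(v-K[1,2])/K[1,1]*d,d],-1)@z['T'][:3,:3].T+z['T'][:3,3]
C=np.array([.617,.133]);y=np.array([.319,.948]);x=np.array([.948,-.319])
m=(abs(P[...,2]-.104)<.006)&(np.hypot(P[...,0]-.609,P[...,1]-.108)<.05)&(d>0);q=P[m]
print(m.sum(),(q.min(0)+q.max(0))/2,q.mean(0)); 
if m.sum(): 
  print(cv2.minAreaRect((q[:,:2]*1000).astype(np.float32)))
  l=(q[:,:2]-C); print(l@x@np.ones(len(l))/len(l),(l@y).min(),(l@y).max())
print(r.get_obs()['qpos'])
E
```

```text
1474 [0.61320386 0.10398727 0.10139486] [0.61173303 0.104576   0.10244773]
((613.0062866210938, 104.31063842773438), (15.463735580444336, 58.989376068115234), 70.7480697631836)
0.004074167765633069 -0.03650053358369301 -0.020609163489718682
[ 0.17086405  0.44209028  0.05481425  1.181071   -0.00359942  0.4978463 ]
```

View pics/w1.png

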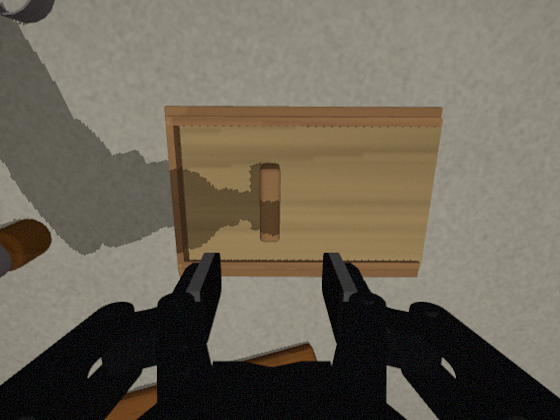

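Call:
jog_arm(
  deltas=[0,-0.06,-0.75,0,0,0,110,0,0,-0.75,0,0,0,110,0,0,-0.75,0,0,0,110,0,0,-0.5,0,0,0,110,0,0,-0.3,0,0,0,110],
)

```text
clock: 2.65
eef_pos: [0.6089, 0.1071, 0.0856]
tool_rot: [0.812, 0.584, -0.001, -0.001]
wrist_force: [0.3, -0.0, 0.7]
width: 0.0486
```

Call:
jog_arm(
  deltas=[0,0,0,0,0,0,255,0,0,0,0,0,0,255,0,0,0,0,0,0,255,0,0,0,0,0,0,255,0,0,0,0,0,0,255],
)

```text
clock: 3.28
eef_pos: [0.6105, 0.1073, 0.088]
tool_rot: [0.812, 0.584, 0.001, 0.0]
wrist_force: [-0.1, -0.1, 1.7]
width: 0.0155
```

Call:
jog_arm(
  deltas=[0.107,0.318,0,0,0,0,255,0.107,0.318,0,0,0,0,255,0.107,0.318,0,0,0,0,255,0.107,0.318,0,0,0,0,255,0.107,0.318,0,0,0,0,255],
)

```text
clock: 3.9
eef_pos: [0.6325, 0.172, 0.088]
tool_rot: [0.811, 0.584, 0.001, 0.001]
wrist_force: [0.0, -2.7, 6.0]
width: 0.0156
```

Call:
jog_arm(
  deltas=[0.107,0.318,0,0,0,0,255,0.107,0.318,0,0,0,0,255,0.107,0.318,0,0,0,0,255,0.107,0.318,0,0,0,0,255,0.107,0.318,0,0,0,0,255],
)

```text
clock: 4.53
eef_pos: [0.6541, 0.2356, 0.0881]
tool_rot: [0.811, 0.584, 0.001, 0.001]
wrist_force: [0.7, -2.3, 5.3]
width: 0.0153
```

Call:
jog_arm(
  deltas=[0,0,0,0,0,0,110,0,0,0,0,0,0,110,0,0,0.5,0,0,0,110,0,0,0.9,0,0,0,110,0,0,0.9,0,0,0,110],
)

```text
clock: 5.15
eef_pos: [0.6522, 0.2342, 0.1794]
tool_rot: [0.812, 0.584, -0.001, -0.001]
wrist_force: [0.9, 0.2, 0.3]
width: 0.0479
```

Call:
jog_arm(
  deltas=[-0.318,-0.888,0,0,0,0,110,-0.318,-0.888,0,0,0,0,110,-0.318,-0.888,0,0,0,0,110,-0.318,-0.888,0,0,0,0,110,-0.318,-0.888,0,0,0,0,110],
)

```text
clock: 5.78
eef_pos: [0.5884, 0.0557, 0.179]
tool_rot: [0.812, 0.584, -0.0, -0.0]
wrist_force: [0.2, -0.3, 0.4]
width: 0.0486
```

Call:
jog_arm(
  deltas=[-0.318,-0.888,0,0,0,0,110,-0.318,-0.888,0,0,0,0,110,-0.318,-0.888,0,0,0,0,110,-0.318,-0.888,0,0,0,0,110,-0.318,-0.888,0,0,0,0,110],
)

```text
clock: 6.4
eef_pos: [0.5248, -0.1217, 0.179]
tool_rot: [0.812, 0.584, 0.0, -0.0]
wrist_force: [0.6, 0.5, 0.1]
width: 0.0485
```

Call:
jog_arm(
  deltas=[-0.318,-0.888,0,0,0,0,110,-0.318,-0.888,0,0,0,0,110,-0.318,-0.888,0,0,0,0,110,-0.318,-0.888,0,0,0,0,110,-0.318,-0.888,0,0,0,0,110],
)

```text
clock: 7.02
eef_pos: [0.4613, -0.2993, 0.1791]
tool_rot: [0.812, 0.584, 0.0, -0.0]
wrist_force: [0.6, -0.3, 0.1]
width: 0.0479
```

```bash
cat > seg.py <<'E'
from h import *
def cloud(n,f):
    im,d=snap(n,f); z=np.load(f'pics/{f}.npz');v,u=np.mgrid[:420,:560];K=z['K']
    P=np.stack([(u-K[0,2])/K[0,0]*d,(v-K[1,2])/K[1,1]*d,d],-1)@z['T'][:3,:3].T+z['T'][:3,3]
    return im,d,P
E
python3 - <<'E'
from seg import *
o=r.get_obs();print(o['eef_pos'],o['qpos'],o['wrist_force'])
im,d,P=cloud('wrist','w2')
for lo in (.04,.046):
  m=(P[...,2]>lo)&(P[...,2]<.056)&(np.hypot(P[...,0]-.463,P[...,1]+.297)<.03)&(d>0);q=P[m];print(m.sum(),(q.min(0)+q.max(0))/2,q.mean(0),np.ptp(q,axis=0),im[m].mean(0))
t,d2=snap('top','t2')
E
```

```text
[ 0.46131047 -0.29927541  0.1790508 ] [-5.75880001e-01  3.34205241e-01 -1.92719580e-01  1.04421118e+00
  6.75277798e-04 -2.53012490e-01] [ 0.60231732 -0.26262385  0.09477776]
713 [ 0.4622669  -0.30256959  0.04586975] [ 0.46103705 -0.30225741  0.0488796 ] [0.02539482 0.02526108 0.01156908] [107.97335203  79.68863955  51.96914446]
668 [ 0.46228225 -0.30261794  0.04886385] [ 0.46164781 -0.3024095   0.04925868] [0.02536412 0.02516437 0.00558086] [110.35179641  81.59281437  53.26646707]
```

View pics/w2.png

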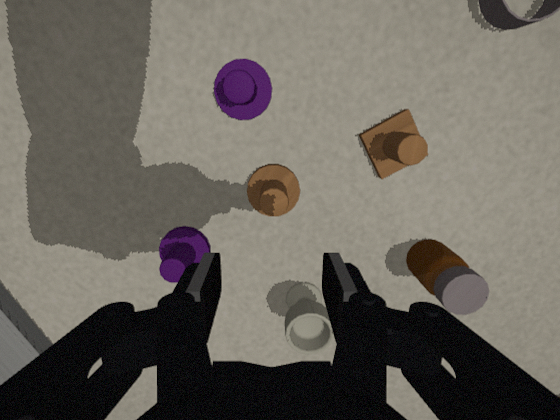

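Call:
jog_arm(
  deltas=[0.03,-0.02,-0.8,0,0,0,110,0,0,-0.8,0,0,0,110,0,0,-0.8,0,0,0,110,0,0,-0.8,0,0,0,110,0,0,-0.4,0,0,0,110],
)

```text
clock: 7.75
eef_pos: [0.4621, -0.2974, 0.0333]
tool_rot: [0.811, 0.585, -0.0, -0.002]
wrist_force: [-0.2, 1.0, -0.6]
width: 0.0483
```

Call:
jog_arm(
  deltas=[0,0,-0.25,0,0,0,110,0,0,0,0,0,0,255,0,0,0,0,0,0,255,0,0,0,0,0,0,255,0,0,0,0,0,0,255],
)

```text
clock: 8.38
eef_pos: [0.4636, -0.2995, 0.0258]
tool_rot: [0.812, 0.584, 0.0, 0.0]
wrist_force: [0.4, -0.3, -0.6]
width: 0.0252
```

Call:
jog_arm(
  deltas=[0,0,0.3,0,0,0,255,0,0,0.7,0,0,0,255,0,0,0.9,0,0,0,255,0,0,0.9,0,0,0,255,0,0,0.9,0,0,0,255],
)

```text
clock: 9.0
eef_pos: [0.4632, -0.2993, 0.1755]
tool_rot: [0.812, 0.584, 0.0, 0.0]
wrist_force: [0.0, 0.0, -0.5]
width: 0.0251
```

Call:
jog_arm(
  deltas=[0.35,0.97,0,0,0,0,255,0.35,0.97,0,0,0,0,255,0.35,0.97,0,0,0,0,255,0.35,0.97,0,0,0,0,255,0.35,0.97,0,0,0,0,255],
)

```text
clock: 9.62
eef_pos: [0.5337, -0.1041, 0.1744]
tool_rot: [0.812, 0.584, 0.0, 0.0]
wrist_force: [0.8, -1.1, -0.2]
width: 0.0251
```

Call:
jog_arm(
  deltas=[0.35,0.97,0,0,0,0,255,0.35,0.97,0,0,0,0,255,0.35,0.97,0,0,0,0,255,0.35,0.97,0,0,0,0,255,0.35,0.97,0,0,0,0,255],
)

```text
clock: 10.25
eef_pos: [0.6037, 0.09, 0.1744]
tool_rot: [0.812, 0.584, 0.0, 0.0]
wrist_force: [0.6, -0.4, 0.0]
width: 0.025
```

```bash
python3 - <<'E'
from seg import *
print(r.get_obs()['eef_pos'])
a,_=snap('wrist','w3'); b,_=snap('side','s3'); t,_=snap('top','t3')
z=np.load('pics/t2.npz')
o=np.hstack([a[:,:,::-1],b[:,:,::-1]]); cv2.imwrite('pics/c3.png',cv2.resize(o,(800,300),interpolation=cv2.INTER_AREA))
t2=cv2.imread('pics/t2.png'); c=cv2.resize(t2[85:215,50:220],(800,612),interpolation=cv2.INTER_CUBIC)[:600]
cv2.imwrite('pics/c4.png',cv2.convertScaleAbs(c,alpha=1.6))
E
```

```text
[0.60367398 0.09004826 0.17438804]
```

View pics/c3.png

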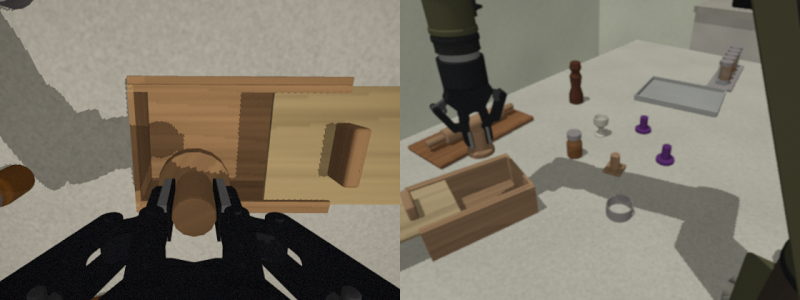

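View pics/c4.png

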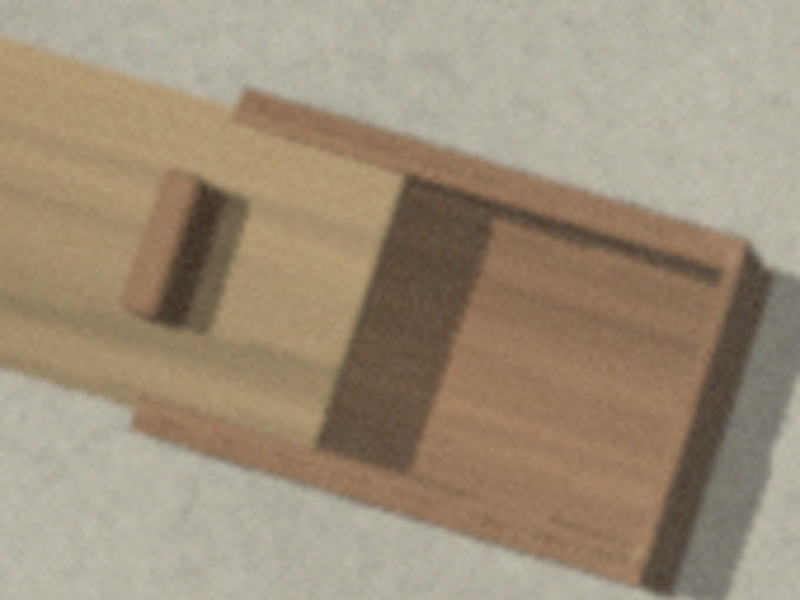

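Call:
jog_arm(
  deltas=[0.06,0.19,-0.8,0,0,0,255,0,0,-0.8,0,0,0,255,0,0,-0.8,0,0,0,255,0,0,-0.4,0,0,0,255,0,0,-0.4,0,0,0,255],
)

```text
clock: 11.02
eef_pos: [0.606, 0.0957, 0.0454]
tool_rot: [0.812, 0.584, 0.0, 0.0]
wrist_force: [0.8, 0.1, 0.0]
width: 0.0246
```

Call:
jog_arm(
  deltas=[0,0,-0.1,0,0,0,255,0,0,-0.1,0,0,0,255,0,0,-0.08,0,0,0,255,0,0,0,0,0,0,255,0,0,0,0,0,0,255],
)

```text
clock: 11.65
eef_pos: [0.6059, 0.0964, 0.0345]
tool_rot: [0.812, 0.584, 0.0, 0.0]
wrist_force: [-0.6, -0.4, -0.1]
width: 0.0251
```

Call:
jog_arm(
  deltas=[0,0,-0.02,0,0,0,255,0,0,-0.02,0,0,0,255,0,0,-0.02,0,0,0,255,0,0,0,0,0,0,255,0,0,0,0,0,0,255],
)

```text
clock: 12.28
eef_pos: [0.6056, 0.0963, 0.0316]
tool_rot: [0.812, 0.584, -0.0, -0.0]
wrist_force: [0.6, -0.4, -0.6]
width: 0.025
```

Call:
jog_arm(
  deltas=[0,0,-0.02,0,0,0,255,0,0,-0.01,0,0,0,255,0,0,0,0,0,0,255,0,0,0,0,0,0,255,0,0,0,0,0,0,255],
)

```text
clock: 12.9
eef_pos: [0.6058, 0.0964, 0.0314]
tool_rot: [0.812, 0.584, 0.0, 0.0]
wrist_force: [-2.0, -0.6, 5.1]
width: 0.0251
```

Call:
jog_arm(
  deltas=[0,0,0,0,0,0,160,0,0,0,0,0,0,110,0,0,0,0,0,0,110,0,0,0.3,0,0,0,110,0,0,0.7,0,0,0,110],
)

```text
clock: 13.52
eef_pos: [0.6045, 0.0962, 0.0702]
tool_rot: [0.812, 0.584, -0.001, -0.001]
wrist_force: [0.4, 0.1, 0.2]
width: 0.0488
```

Call:
jog_arm(
  deltas=[0,0,0.8,0,0,0,110,0,0,0.9,0,0,0,110,0,0,0.9,0,0,0,110,0,0,0.9,0,0,0,110,0,0,0,0,0,0,110],
)

```text
clock: 14.15
eef_pos: [0.608, 0.0967, 0.215]
tool_rot: [0.812, 0.584, 0.004, 0.002]
wrist_force: [-0.2, 0.1, -0.1]
width: 0.0488
```

```bash
python3 - <<'E'
from seg import *
print(r.get_obs()['eef_pos'])
a,d,P=cloud('wrist','w4'); b,_=snap('side','s4')
o=np.hstack([a[:,:,::-1],b[:,:,::-1]]); cv2.imwrite('pics/c5.png',cv2.resize(o,(800,300),interpolation=cv2.INTER_AREA))
m=(P[...,2]>.045)&(P[...,2]<.062)&(np.hypot(P[...,0]-.606,P[...,1]-.096)<.028)&(d>0);q=P[m];print('handle',m.sum(),(q.min(0)+q.max(0))/2,np.ptp(q,axis=0))
C=np.array([.617,.133,0]);y=np.array([.319,.948,0]);x=np.array([.948,-.319,0])
m=(abs(P[...,2]-.104)<.005)&(abs((P-C)@x)<.045)&((P-C)@y>.06)&(d>0);q=P[m];print('bar',m.sum(),q.mean(0),((q-C)@y).min(),((q-C)@y).max(),((q-C)@x).min(),((q-C)@x).max())
E
```

```text
[0.6079786  0.09671993 0.21501124]
handle 584 [0.60402865 0.09632984 0.05010075] [0.02475363 0.02517094 0.00953274]
bar 1360 [0.64893321 0.23608179 0.10090566] 0.10016952985151421 0.11647495141921774 -0.03097883028187547 0.028624537501764153
```

View pics/c5.png

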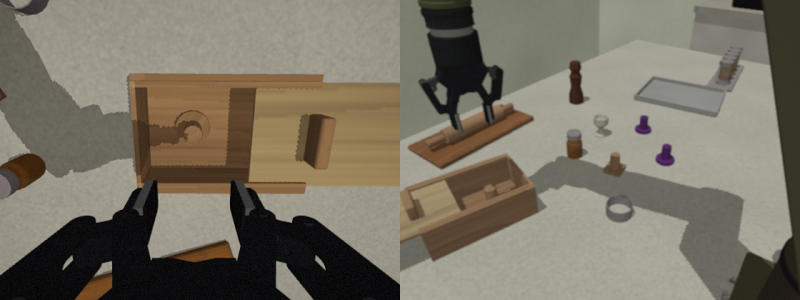

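Call:
jog_arm(
  deltas=[0.225,0.695,-0.2,0,0,0,110,0.225,0.695,-0.2,0,0,0,110,0.225,0.695,-0.2,0,0,0,110,0.225,0.695,-0.2,0,0,0,110,0.225,0.695,-0.2,0,0,0,110],
)

```text
clock: 14.88
eef_pos: [0.6504, 0.2364, 0.169]
tool_rot: [0.812, 0.584, -0.001, -0.0]
wrist_force: [-0.7, -0.0, -0.3]
width: 0.0487
```

Call:
jog_arm(
  deltas=[0,0,-0.5,0,0,0,110,0,0,-0.5,0,0,0,110,0,0,-0.5,0,0,0,110,0,0,-0.4,0,0,0,110,0,0,-0.25,0,0,0,110],
)

```text
clock: 15.5
eef_pos: [0.65, 0.2353, 0.0829]
tool_rot: [0.812, 0.584, -0.001, -0.0]
wrist_force: [0.1, -0.3, -0.2]
width: 0.0484
```

Call:
jog_arm(
  deltas=[0,0,0,0,0,0,255,0,0,0,0,0,0,255,0,0,0,0,0,0,255,0,0,0,0,0,0,255,0,0,0,0,0,0,255],
)

```text
clock: 16.12
eef_pos: [0.6511, 0.2357, 0.0851]
tool_rot: [0.812, 0.584, 0.001, 0.0]
wrist_force: [-0.6, 1.8, 0.8]
width: 0.0161
```

Call:
jog_arm(
  deltas=[-0.107,-0.318,0,0,0,0,255,-0.107,-0.318,0,0,0,0,255,-0.107,-0.318,0,0,0,0,255,-0.107,-0.318,0,0,0,0,255,-0.107,-0.318,0,0,0,0,255],
)

```text
clock: 16.75
eef_pos: [0.6291, 0.1708, 0.0851]
tool_rot: [0.812, 0.584, 0.0, -0.0]
wrist_force: [-0.8, 3.5, 5.5]
width: 0.0156
```

Call:
jog_arm(
  deltas=[-0.107,-0.318,0,0,0,0,255,-0.107,-0.318,0,0,0,0,255,-0.107,-0.318,0,0,0,0,255,-0.107,-0.318,0,0,0,0,255,-0.08,-0.24,0,0,0,0,255],
)

```text
clock: 17.38
eef_pos: [0.6085, 0.1103, 0.0851]
tool_rot: [0.812, 0.584, 0.0, -0.0]
wrist_force: [-0.4, 2.9, 7.2]
width: 0.0157
```

Call:
jog_arm(
  deltas=[-0.01,-0.03,0,0,0,0,255,-0.01,-0.03,0,0,0,0,255,-0.01,-0.03,0,0,0,0,255,-0.01,-0.03,0,0,0,0,255,0,0,0,0,0,0,255],
)

```text
clock: 18.0
eef_pos: [0.6069, 0.1057, 0.0851]
tool_rot: [0.812, 0.584, -0.0, 0.0]
wrist_force: [-1.5, 1.9, 7.3]
width: 0.0152
```

Call:
jog_arm(
  deltas=[-0.01,-0.03,0,0,0,0,255,-0.01,-0.03,0,0,0,0,255,-0.01,-0.03,0,0,0,0,255,0,0,0,0,0,0,255,0,0,0,0,0,0,255],
)

```text
clock: 18.62
eef_pos: [0.6065, 0.1042, 0.0851]
tool_rot: [0.811, 0.585, 0.002, -0.001]
wrist_force: [-0.2, 7.3, 3.8]
width: 0.0153
```

Call:
jog_arm(
  deltas=[-0.01,-0.03,0,0,0,0,255,-0.01,-0.03,0,0,0,0,255,0,0,0,0,0,0,255,0,0,0,0,0,0,255,0,0,0,0,0,0,255],
)

```text
clock: 19.25
eef_pos: [0.6065, 0.1042, 0.0851]
tool_rot: [0.811, 0.585, 0.003, -0.003]
wrist_force: [2.4, 14.0, 1.7]
width: 0.0155
```

Call:
jog_arm(
  deltas=[0.02,0.06,0,0,0,0,255,0,0,0,0,0,0,160,0,0,0,0,0,0,110,0,0,0,0,0,0,110,0,0,0.5,0,0,0,110],
)

```text
clock: 19.88
eef_pos: [0.6043, 0.102, 0.1027]
tool_rot: [0.812, 0.584, -0.002, -0.001]
wrist_force: [-0.3, -0.9, -0.8]
width: 0.0487
```

Call:
jog_arm(
  deltas=[0,0,0.9,0,0,0,110,0,0,0.9,0,0,0,110,-0.9,0,0.9,0,0,0,110,-0.9,0,0.5,0,0,0,110,-0.9,0,0,0,0,0,110],
)

```text
clock: 20.5
eef_pos: [0.4983, 0.1027, 0.2343]
tool_rot: [0.812, 0.584, 0.002, 0.001]
wrist_force: [-0.9, 1.2, -0.1]
width: 0.0485
```

Call:
jog_arm(
  deltas=[-0.9,0,0,0,0,0,110,-0.9,0,0,0,0,0,110,-0.9,0,0,0,0,0,110,0,0,0,0,0,0,110,0,0,0,0,0,0,110],
)

```text
clock: 21.12
eef_pos: [0.3908, 0.1028, 0.2327]
tool_rot: [0.812, 0.584, 0.001, 0.0]
wrist_force: [0.7, 0.4, -0.6]
width: 0.0485
```

```bash
python3 - <<'E'
from seg import *
print(r.get_obs()['eef_pos'])
t,d,P=cloud('top','t6'); b,_=snap('side','s6')
C=np.array([.617,.133,0]);y=np.array([.319,.948,0]);x=np.array([.948,-.319,0])
def bar(P,d):
  m=(abs(P[...,2]-.104)<.008)&(np.hypot(P[...,0]-.608,P[...,1]-.106)<.045)&(d>0);q=P[m];print('bar',m.sum(),q.mean(0),((q-C)@y).mean())
bar(P,d)
z=np.load('pics/top1.npz');v,u=np.mgrid[:420,:560];K=z['K'];D=z['d']
bar(np.stack([(u-K[0,2])/K[0,0]*D,(v-K[1,2])/K[1,1]*D,D],-1)@z['T'][:3,:3].T+z['T'][:3,3],D)
m=(P[...,2]>.04)&(np.hypot(P[...,0]-.458,P[...,1]+.177)<.03);print('square',P[m].mean(0))
c=cv2.convertScaleAbs(cv2.resize(t[95:215,70:220,::-1],(525,420),interpolation=cv2.INTER_CUBIC),alpha=1.6)
cv2.imwrite('pics/c6.png',cv2.resize(np.hstack([c,b[:,:,::-1]]),(800,310),interpolation=cv2.INTER_AREA))
E
```

```text
[0.39081072 0.10277734 0.23274565]
bar 294 [0.60646553 0.10364054 0.10394467] -0.031193262101148284
bar 291 [0.60772329 0.10715978 0.10403089] -0.027455799722669625
square [ 0.45805547 -0.17639731  0.05020596]
```

View pics/c6.png

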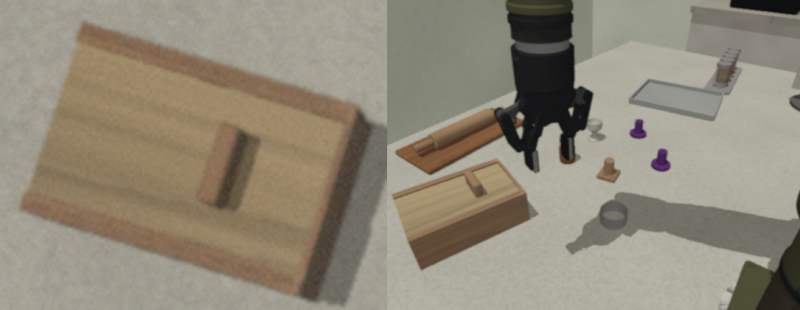

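The cover lies flush against the end wall with no gap. Its bar is at y = -31 mm in the box frame, against -30 mm nominal when shut. The square stamp has not moved and the arm is clear.

```bash
python3 -c "
from station import job; print(job.job_done())"
```

```text
the job is handed in; nothing more can be done
None
```

The job is done and handed in at about 21 s: I slid the cover back about 13 cm by its grip bar, short of the end stop. I then stood the round light-wood stamp on the box floor, let go, and pushed the cover shut against its stop.

- **Stamp:** I lowered it until the wrist force read about 5 N, then released it. Wrist and side pictures taken before closing showed it upright, with its handle within 1–2 mm of the release point.
- **Cover:** the push force rose to 14 N with no further movement. In the last top picture the bar centre was at y = -31 mm in the box frame (-30 mm when shut), and no gap was visible.
- **Square stamp:** it measured the same at the end as at the start, about (0.458, -0.176).
- **Disagreement between cameras:** wrist and top camera readings of the same points differed by about 5 mm, so I took a value between them. Both grasps closed at the expected widths.

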